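# Dispense the coral soap bar

### The job

A customer wants the coral (orange-red) soap from the twin dispenser: press down the black pad behind the chute that holds it, so that its gate lifts, and keep it down until the bar has slid right down to the front lip of the tray. Then let the pad come up again under your finger, without letting it snap, so that the gate closes, and move clear. Do not touch either soap, leave the pale pink bar behind its gate, and do not move the things that stand around.

Things in the scene. Friction and masses are not known exactly. Their poses are not given: they have to be found in the camera images.
- dispenser: Twin soap dispenser, pale wood and steel, 276 (x) x 132 (y) x 130 mm high, fixed. Origin on the table, on its middle line; own -x: outlet tray side (toward the robot), +y: left. Lanes at y = +31 and -31 mm, 54 mm wide: a slippery 30-degree chute ends at x = -20 mm in a tray sloping 10 degrees down to a lip at x = -120 mm. Rockers turn on a pin at x = +55, z = 118 mm between posts.
- coral_bar_center (a point): Centre of the coral (orange-red) soap bar, 47 x 78 x 26 mm, 0.1 kg. Starts lengthwise on the chute of one lane (left or right, it varies), held by that lane's gate, centre 66 mm above the table. It slides off once its rocker passes about 0.4 rad and reaches the tray in under a second; at the lip, its centre is 30 mm above the table. Own z: normal of the broad face; y: long side.
- pink_bar_center (a point): Centre of the pale pink bar of soap, same size, held in the other lane.
- rocker_left (a joint): Angle of the left lane's rocker (rad): 0 = gate shut, 0.6 = pad fully down at its stop, gate lifted. An aluminium bar over the lane with the gate blade at its front end and the pad at its rear end. A spring lifts the pad: about 2 N on the pad start it, about 6 N hold it fully down; let go suddenly, it snaps shut.
- rocker_right (a joint): The same for the right lane's rocker.
- pad_left (a point): Black press pad at the rear end of the left rocker, 28 x 28 x 8 mm, own axes as the dispenser's when up. Origin: centre of its upper face, 80 mm behind the pivot pin and 8 mm above it, 126 mm above the table when up; fully down it is 47 mm lower, about 9 mm nearer to the pin, and tilted by 0.6 rad. Nothing is beneath it.
- pad_right (a point): The same for the right rocker.
- hare_figure: Dark hare figure, 36 x 50 x 102 mm, loose, standing behind the dispenser; origin at the centre of its underside.
- toadstool: Small red toadstool ornament, 62 x 63 x 80 mm, loose; origin at the centre of its underside.
- tealight: Tealight, 38 mm across, 20 mm high, loose, behind the dispenser; origin at the centre of its underside.
- blue_mug: Dark blue mug, 72 x 103 x 85 mm, loose; origin at the centre of its underside.

How it is judged:
By the outcome, as a careful person would: the job done as asked, in the order asked, and still so for the second after the job is handed in, with the robot touching nothing.
It also fails if it takes over 35 s, if anything falls off the work surface, if the arm or the gripper's body presses on something with over 40 N, if the wrist force passes 120 N, or if a joint passes its speed limit or range.

### The arm

A 7-joint arm with a two-finger parallel gripper is mounted at the origin on a cart in front of the work surface, level with it; the furniture and walls round the work are solid. World frame = base frame: x ahead of the robot, y to its left, z up, the work surface at z = 0. Lengths are in m, angles in degrees, forces in N, time in s.
With the tool pointing down it reaches from about 0.425 to 0.875 m from the base axis. Payload 8.4 kg.
Tool frame: the origin (TCP) lies midway between the tips of the shut fingers; the grasp point (between the pads) lies 19 mm behind it (robot.grasp_offset is the distance from the TCP to the grasp point, in m); z points along the fingers, y is the line along which they close (so a half turn about z gives the same grasp; the last joint's range is limited). The gripper opens to 85 mm and grips with 20 to 120 N. Pads are 22 mm wide; open, the fingers measure 114 mm over their backs; the gripper's body (76 mm by 85 mm) begins 54 mm behind the grasp point. The pads swing forward as they close: fully open they stand 13 mm farther back than shut.
Start: joints at [-80.856, 19.091, 2.286, 83.961, -0.768, 76.965, -3.352], TCP at [0.166, 0.628, 0.231] pointing down, gripper open.
Joint ranges: [-147.57, 147.57], [-21.85, 119.76], [-74.77, 79.35], [14.55, 137.4], [-85.83, 265.84], [4.83, 119.75], [-152.11, 152.11]. Speed limits (degrees/s): [127.2, 127.2, 159.86, 159.86, 180, 180, 180].

### API

Orientations are given as a 3x3 rotation matrix whose columns are the frame's x, y, z axes.
In Python, from station import robot, read_camera, calibration gives the robot as it stands.
- The arm moves only by the tool drive_tool, never from a script. Its arguments are lists of equal length, an entry for each row: "travel": the shift along the tool's x, y, z in mm, a list of three; "delta_rot": the turn, a rotation vector about the tool's x, y, z in rad, a list of three. A call has 1 to 10 rows; each row shifts and turns the commanded pose from where the row before left it, along the tool's axes as they then stand; what a row does not reach is not made up. A row lasts 1/8 s, in which the tool goes at most 62.5 mm and 10.7 degrees, less where a joint would pass 70% of its speed; a pose out of reach is approached as far as the arm can. A call with a gripper value outside its range is refused whole. "fingers" is the closure, from -1 (fully open) to 1 (shut), so that 0 is half open, set as the call begins (left out, the last holds). The fingers move at their own pace and stop on an object; the grip force is fixed at half the most. Time passes only in rows, so rows that do not move let the fingers close. It gives the time, the measured TCP pose, the force, the opening and the grip force at its end, in the units of the state.
- robot.observe(): the state, without advancing time (a new reading comes with each control period).
- read_camera(name): name is "scene" or "top" or "wrist"; returns the picture (384x512x3 uint8, red, green, blue); there is no depth.
- calibration(name): a dict with "fov_y" (degrees; the focal length in pixels is half the picture's height over the tangent of half this angle, whatever the lens; pixels are square), "cx", "cy" (the principal point, pixels), "position" and "orientation" of the camera in the world; the wrist camera has in their place "T_tool_cam" (4x4, takes a point from camera to tool coordinates, whose origin is the TCP and whose axes are the flange's). Camera axes: x right, y up, looking along -z (the intrinsics and any distortion apply to the point x, -y, -z); pixel columns grow to the right and rows downward; lengths in m; the calibration is good to about 2 mm. A picture is of the moment at which its call begins: read the wrist's pose just before it. calibration takes no time and is no camera call.
- robot.hand_in(): hands the job in; it is judged then, once.
The state is a dict: "clock": time; "qpos": joint angles; "joint_vel": joint speeds; "effort": joint torques, N m; "tcp_pos": TCP position; "tcp_rot": TCP orientation; "contact_force": force on the tool from outside, world axes, zero at the start; "wrist_torque": the same for the moment, N m; "grip_width": finger opening in m; "grip_force": force on a finger pad.
Only numpy, scipy, OpenCV 4.12 (cv2) and the standard library are available. Lean on these libraries where they do the work, as an engineer would, in place of code of your own. Each camera call takes 0.05 s, during which the arm holds its last target. There are 200 camera calls.

## Working session

There is one attempt and no reset: what is moved stays moved. The work goes in short steps, Python scripts to look and compute and a tool call to move; the robot and the scene stay as the last step left them, time stands still between calls to the robot, and variables do not carry over. Pictures are saved under pics/ and viewed, at most 10 in all, crops included, and the job is handed in when it is done.

Besides the shell and the picture viewer there is one more tool, called after ">>>" by a JSON object that holds its "api" and its "payload". drive_tool: Moves the arm, as the interface text tells. Its arguments: {"type":"object","properties":{"travel":{"type":"array"},"delta_rot":{"type":"array"},"fingers":{"type":"number"}},"required":["travel","delta_rot"]}

```bash
mkdir -p pics; python3 - <<'E'
from station import robot, read_camera, calibration
import cv2, numpy as np
np.set_printoptions(precision=4,suppress=True)
for n in ("scene","top"):
    cv2.imwrite(f"pics/{n}.png",cv2.resize(read_camera(n)[:,:,::-1],(768,576)))
    print(n,calibration(n))
print(calibration("wrist")); s=robot.observe(); print(s["tcp_pos"],s["tcp_rot"],s["clock"])
E
```

```text
scene {'fov_y': 53.93876851951208, 'cx': 256.18097410013326, 'cy': 191.5093589466935, 'position': array([-0.1013, -0.5131,  0.5198]), 'orientation': array([[ 0.4739,  0.4401, -0.7627],
       [-0.8803,  0.2153, -0.4227],
       [-0.0218,  0.8717,  0.4895]])}
top {'fov_y': 51.48150112437451, 'cx': 252.7309182938384, 'cy': 196.8946486556871, 'position': array([ 0.4166, -0.1494,  1.0009]), 'orientation': array([[-0.0238,  0.9889, -0.1465],
       [-0.9997, -0.0226,  0.0098],
       [ 0.0064,  0.1467,  0.9892]])}
{'fov_y': 58.91460882682702, 'cx': 244.16247133059122, 'cy': 193.30271233482833, 'T_tool_cam': array([[ 0.0002,  0.9507,  0.31  ,  0.0796],
       [ 1.    ,  0.    , -0.0005,  0.0001],
       [-0.0005,  0.31  , -0.9507, -0.1427],
       [ 0.    ,  0.    ,  0.    ,  1.    ]])}
[0.1663 0.628  0.2305] [[-0.9667  0.2559 -0.0003]
 [ 0.2559  0.9667 -0.0014]
 [-0.0001 -0.0014 -1.    ]] 0.1
```

View pics/scene.png

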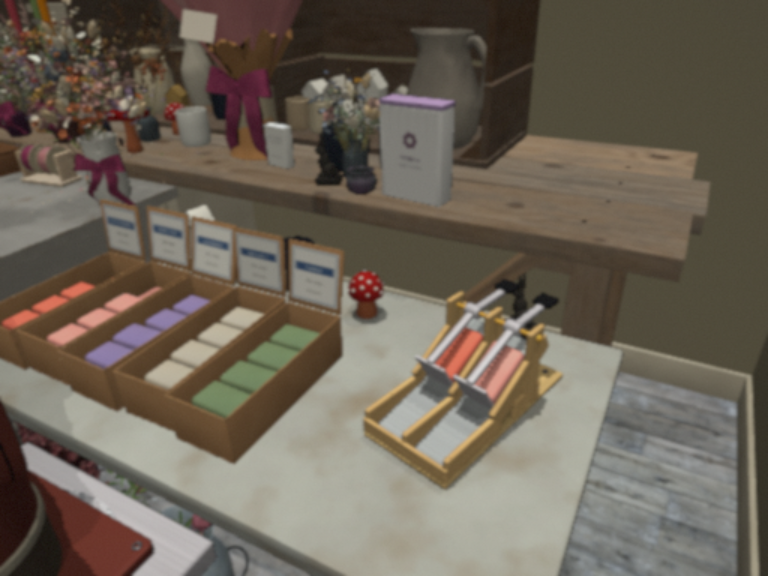

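View pics/top.png

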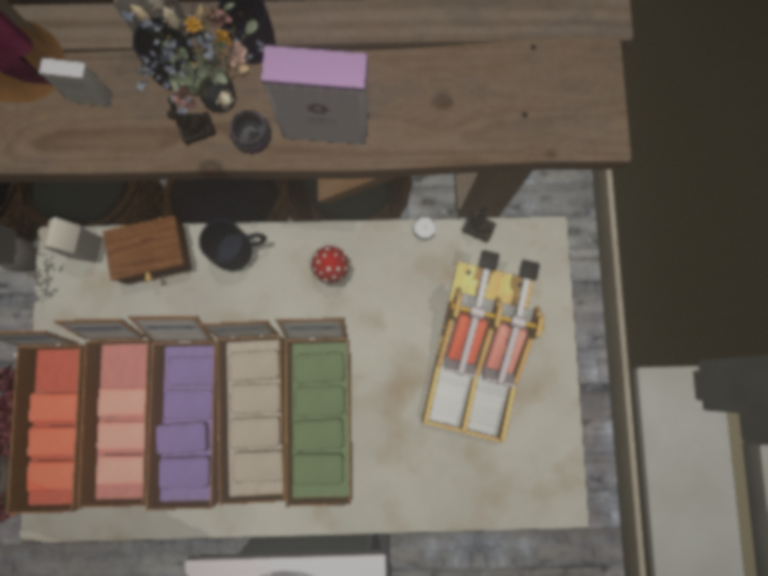

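The top view shows coral in the left lane, with the left pad at (488,260) and the right at (529,270). The hare is at (480,228) and the tealight at (424,228). The scene view shows the pads at (508,287) and (545,302). Next I'll triangulate.

```bash
cat > h.py <<'E'
from station import robot, read_camera, calibration
import cv2, numpy as np
np.set_printoptions(precision=4,suppress=True)
def cam(n):
    c=calibration(n)
    if n=="wrist":
        s=robot.observe(); T=np.eye(4);T[:3,:3]=s["tcp_rot"];T[:3,3]=s["tcp_pos"]; T=T@c["T_tool_cam"]
        return c,T[:3,3],T[:3,:3]
    return c,np.array(c["position"]),np.array(c["orientation"])
def ray(n,u,v,C=None):
    c,p,R=C or cam(n); f=192/np.tan(np.radians(c["fov_y"]/2))
    d=R@np.array([(u-c["cx"])/f,-(v-c["cy"])/f,-1]); return p,d
def atz(n,u,v,z,C=None):
    p,d=ray(n,u,v,C); return p+d*(z-p[2])/d[2]
def tri(a,b):
    (p,d),(q,e)=a,b
    s=np.linalg.lstsq(np.c_[d,-e],q-p,rcond=None)[0]; x,y=p+s[0]*d,q+s[1]*e
    return (x+y)/2,np.linalg.norm(x-y)
E
python3 - <<'E'
from h import *
k=1/1.5
P=dict(padL=(488,260,.126),padR=(529,270,.126),frontL=(424,425,.02),frontR=(502,440,.02),hare_top=(480,225,.1),light=(424,228,.02))
for n,(u,v,z) in P.items(): print(n,atz("top",u*k,v*k,z))
for n,u,v in(("padL",508,287),("padR",545,302)):
    print(n,atz("scene",u*k,v*k,.126),tri(ray("scene",u*k,v*k),ray("top",P[n][0]*k,P[n][1]*k)))
for n,u,v in(("fL",367,420),("fR",446,478)): print(n,atz("scene",u*k,v*k,.03))
E
```

```text
padL [ 0.5959 -0.3222  0.126 ]
padR [ 0.5793 -0.3826  0.126 ]
frontL [ 0.3494 -0.2263  0.02  ]
frontR [ 0.3228 -0.3507  0.02  ]
hare_top [ 0.6569 -0.3177  0.1   ]
light [ 0.6752 -0.2377  0.02  ]
padL [ 0.5897 -0.3294  0.126 ] (array([ 0.5979, -0.3252,  0.1204]), np.float64(0.004027734865320203))
padR [ 0.5717 -0.3861  0.126 ] (array([ 0.5804, -0.3843,  0.1208]), np.float64(0.00044373573660579015))
fL [ 0.3545 -0.2311  0.03  ]
fR [ 0.314  -0.3546  0.03  ]
```

>>> {"api": "drive_tool", "payload": {"travel": [[-25,-14,-5],[-45,-26,-5],[-45,-26,-5],[-45,-26,-5],[-45,-26,0],[-45,-26,0],[-45,-26,0],[-45,-26,0],[-45,-26,0],[-20,-15,0]], "delta_rot": [[0,0,0],[0,0,0],[0,0,0],[0,0,0],[0,0,0],[0,0,0],[0,0,0],[0,0,0],[0,0,0],[0,0,0]], "fingers": 1}}

```text
clock: 1.35
tcp_pos: [0.4992, 0.2924, 0.251]
tcp_rot: [[-0.966, 0.26, 0.0], [0.26, 0.966, -0.001], [-0.001, -0.001, -1.0]]
contact_force: [0.2, 0.9, -0.1]
grip_width: 0.0
grip_force: 0.0
```

>>> {"api": "drive_tool", "payload": {"travel": [[-20,-48,0],[-20,-48,0],[-20,-48,0],[-20,-48,0],[-20,-48,0],[-20,-48,0],[-20,-48,0],[-20,-48,0],[-20,-48,0],[-20,-48,0]], "delta_rot": [[0,0,0],[0,0,0],[0,0,0],[0,0,0],[0,0,0],[0,0,0],[0,0,0],[0,0,0],[0,0,0],[0,0,0]]}}

```text
clock: 2.6
tcp_pos: [0.5677, -0.221, 0.2511]
tcp_rot: [[-0.967, 0.255, -0.0], [0.255, 0.967, 0.0], [0.0, 0.0, -1.0]]
contact_force: [1.0, 0.9, -0.2]
grip_width: -0.0001
grip_force: 0.0
```

>>> {"api": "drive_tool", "payload": {"travel": [[-22,-40,0],[-20,-35,0],[-11,-17,0],[0,0,0]], "delta_rot": [[0,0,0],[0,0,0],[0,0,0],[0,0,0]]}}

```text
clock: 3.1
tcp_pos: [0.5947, -0.3237, 0.2505]
tcp_rot: [[-0.966, 0.258, -0.002], [0.258, 0.966, -0.001], [0.001, -0.001, -1.0]]
contact_force: [-0.5, 0.4, 1.0]
grip_width: -0.0
grip_force: 0.0
```

```bash
python3 - <<'E'
from h import *
s=robot.observe();print(s["tcp_pos"],s["tcp_rot"])
cv2.imwrite("pics/w1.png",cv2.resize(read_camera("wrist")[:,:,::-1],(768,576)))
E
```

```text
[ 0.5947 -0.3237  0.2505] [[-0.966   0.2584 -0.0017]
 [ 0.2584  0.966  -0.0007]
 [ 0.0015 -0.0011 -1.    ]]
```

View pics/w1.png

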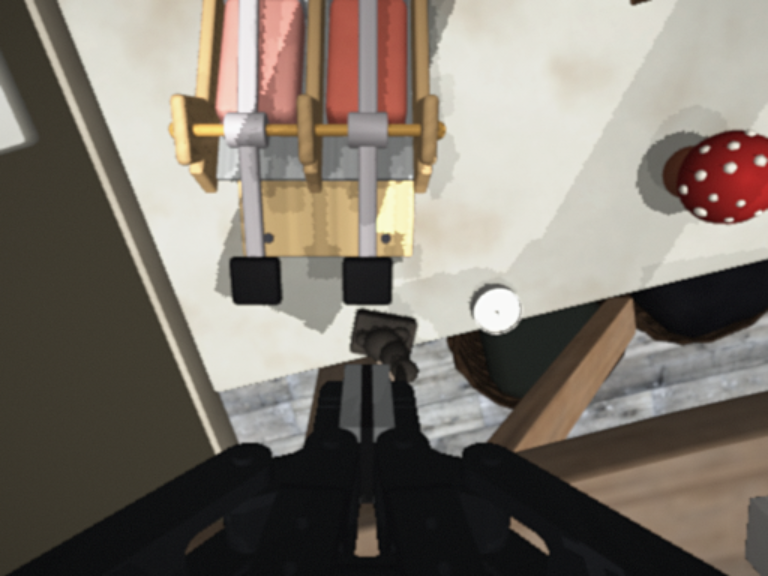

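Wrist view: left pad centred at (368,280), right pad at (256,280). The hare's base is at about (384,330) and its ears at about (405,372).

```bash
python3 - <<'E'
from h import *
k=1/1.5; s=robot.observe(); R=np.array(s["tcp_rot"]);p=np.array(s["tcp_pos"])
for n,u,v,z in (("padL",368,280,.125),("padR",256,280,.125),("hareBase",384,330,.005),("hareEars",405,372,.1),("pinL",368,130,.125)):
    x=atz("wrist",u*k,v*k,z); print(n,x,1000*R.T@(x-p))
E
```

```text
padL [ 0.5972 -0.3217  0.125 ] [ -2.1323   1.1959 125.6631]
padR [ 0.5814 -0.3812  0.125 ] [ -2.1372 -60.4071 125.6769]
hareBase [ 0.6774 -0.3289  0.005 ] [-81.6129  14.898  245.561 ]
hareEars [ 0.6699 -0.3164  0.1   ] [-71.1132  24.9983 150.5718]
pinL [ 0.5211 -0.3016  0.125 ] [ 76.5984   1.0992 125.7612]
```

>>> {"api": "drive_tool", "payload": {"travel": [[-7,1,15],[0,0,30],[0,0,30],[0,0,25],[0,0,12],[0,0,0]], "delta_rot": [[0,0,0],[0,0,0],[0,0,0],[0,0,0],[0,0,0],[0,0,0]]}}

```text
clock: 3.9
tcp_pos: [0.6023, -0.3219, 0.1385]
tcp_rot: [[-0.967, 0.255, -0.001], [0.255, 0.967, 0.001], [0.001, 0.0, -1.0]]
contact_force: [0.6, 0.1, -0.6]
grip_width: 0.0001
grip_force: 0.0
```

```bash
python3 - <<'E'
from h import *
w=cv2.resize(read_camera("wrist")[:,:,::-1],(768,576))
cv2.imwrite("pics/w2.png",w)
E
```

```text
(no output)
```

View pics/w2.png

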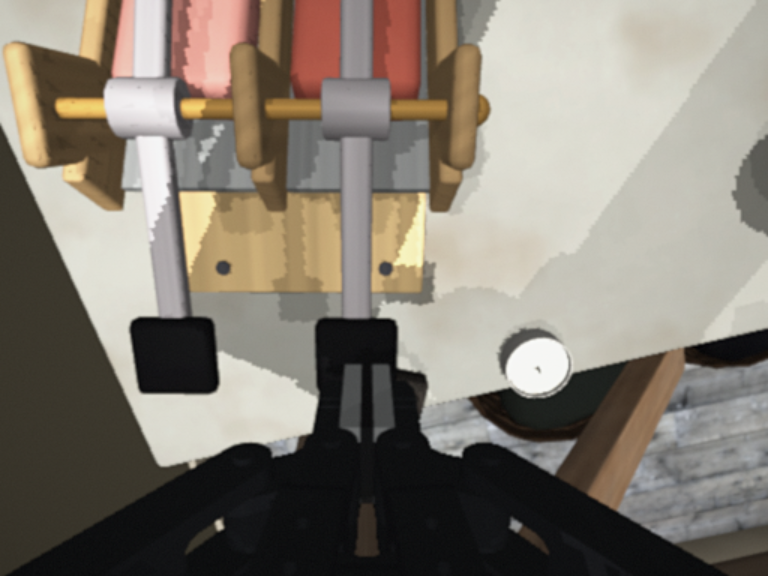

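The wrist view shows the left pad centred at (357,355) and the finger centre at about column 367, so the fingers are about 3 mm too far left. The fingertip front edge is about 13 mm behind the pad's front edge. I'll shift by (+3, -3) mm, then press.

>>> {"api": "drive_tool", "payload": {"travel": [[3,-3,0],[0,0,5],[0,0,5],[0,0,5],[0,0,5],[0,0,5],[0,0,5],[0,0,5],[0,0,5]], "delta_rot": [[0,0,0],[0,0,0],[0,0,0],[0,0,0],[0,0,0],[0,0,0],[0,0,0],[0,0,0],[0,0,0]]}}

```text
clock: 5.08
tcp_pos: [0.5985, -0.3252, 0.099]
tcp_rot: [[-0.967, 0.256, -0.0], [0.256, 0.967, -0.0], [0.0, -0.0, -1.0]]
contact_force: [-1.2, 0.4, 4.5]
grip_width: -0.0001
grip_force: 2.0
```

Force is 4.5 N with the pad about 27 mm down, so the contact is good. I'll go on down.

>>> {"api": "drive_tool", "payload": {"travel": [[0,0,5],[0,0,5],[0,0,4],[0,0,3],[0,0,0],[0,0,0],[0,0,0],[0,0,0],[0,0,0]], "delta_rot": [[0,0,0],[0,0,0],[0,0,0],[0,0,0],[0,0,0],[0,0,0],[0,0,0],[0,0,0],[0,0,0]]}}

```text
clock: 6.2
tcp_pos: [0.5992, -0.3254, 0.0826]
tcp_rot: [[-0.967, 0.256, 0.001], [0.256, 0.967, -0.001], [-0.001, -0.0, -1.0]]
contact_force: [-0.9, -0.9, 5.9]
grip_width: 0.0001
grip_force: 2.4
```

```bash
python3 - <<'E'
from h import *
a=read_camera("scene")[150:340,220:390,::-1]; b=read_camera("top")[150:310,270:370,::-1]
a=cv2.resize(a,None,fx=2.5,fy=2.5);b=cv2.resize(b,None,fx=2.5,fy=2.5)
o=np.zeros((475,680,3),np.uint8);o[:475,:425]=a;o[:400,430:680]=b
cv2.imwrite("pics/p.png",o)
E
```

```text
(no output)
```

View pics/p.png

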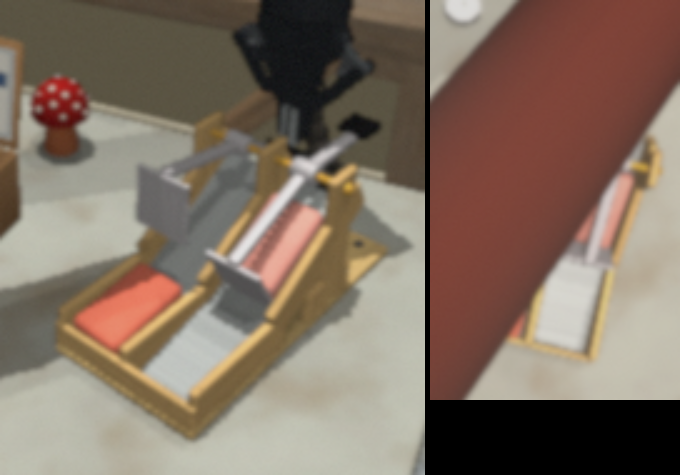

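Scene crop: the left gate is lifted and the coral bar is lying in the tray, at about (128,308), next to the lip. The pink bar is still held. I'll check numerically that it's at the lip.

```bash
python3 - <<'E'
from h import *
im=read_camera("scene"); h=cv2.cvtColor(im,cv2.COLOR_RGB2HSV)
m=((h[...,0]<10)&(h[...,1]>120)&(h[...,2]>140)); m[:250]=0; m[:,:240]=0; m[:,320:]=0
v,u=np.nonzero(m); cu,cv_=u.mean(),v.mean(); print(cu,cv_,m.sum())
# top-face centre: 13mm above centre
x=atz("scene",cu,cv_,.041); ex=np.array([.966,-.257,0]);ey=np.array([.257,.966,0])
o=np.array([.5972,-.3217,0])-.135*ex-.031*ey
print("disp xy",(x-o)@ex,(x-o)@ey)
# lip front outer corners in same picture for reference
for a,b in((62,340),(192,432)):
    x=atz("scene",220+a/2.5,150+b/2.5,.03); print((x-o)@ex,(x-o)@ey)
E
```

```text
270.475 273.43676470588235 680
disp xy -0.08640788798751729 0.023849155985673335
-0.13399758306255904 0.044758468166118975
-0.13762679270686587 -0.0782487003503568
```

The bar is at the lip: centre at x ≈ -0.08 m, where I'd expect -0.081 m. I'll let the pad up slowly.

>>> {"api": "drive_tool", "payload": {"travel": [[0,0,-2],[0,0,-3],[0,0,-3],[0,0,-3],[0,0,-3],[0,0,-3],[0,0,-3],[0,0,-3],[0,0,-3],[0,0,-3]], "delta_rot": [[0,0,0],[0,0,0],[0,0,0],[0,0,0],[0,0,0],[0,0,0],[0,0,0],[0,0,0],[0,0,0],[0,0,0]]}}

```text
clock: 7.6
tcp_pos: [0.5985, -0.3251, 0.1114]
tcp_rot: [[-0.967, 0.256, -0.0], [0.256, 0.967, 0.0], [0.0, 0.0, -1.0]]
contact_force: [2.1, -0.3, 1.6]
grip_width: -0.0002
grip_force: 1.7
```

>>> {"api": "drive_tool", "payload": {"travel": [[0,0,-3],[0,0,-3],[0,0,-2],[0,0,-2],[0,0,-2],[0,0,-2],[0,0,-2],[0,0,-2],[0,0,-2],[0,0,-2]], "delta_rot": [[0,0,0],[0,0,0],[0,0,0],[0,0,0],[0,0,0],[0,0,0],[0,0,0],[0,0,0],[0,0,0],[0,0,0]]}}

```text
clock: 8.85
tcp_pos: [0.5987, -0.3251, 0.1334]
tcp_rot: [[-0.967, 0.256, -0.0], [0.256, 0.967, 0.0], [0.0, -0.0, -1.0]]
contact_force: [0.7, 0.0, -0.8]
grip_width: -0.0001
grip_force: 0.0
```

>>> {"api": "drive_tool", "payload": {"travel": [[0,0,-2],[0,0,-5],[0,0,-15],[0,0,-30],[0,0,-30],[0,0,-30],[0,0,-10],[0,0,0]], "delta_rot": [[0,0,0],[0,0,0],[0,0,0],[0,0,0],[0,0,0],[0,0,0],[0,0,0],[0,0,0]]}}

```text
clock: 9.85
tcp_pos: [0.5989, -0.3252, 0.2558]
tcp_rot: [[-0.967, 0.256, 0.001], [0.256, 0.967, -0.0], [-0.001, -0.0, -1.0]]
contact_force: [0.5, -1.1, -0.5]
grip_width: 0.0002
grip_force: 0.0
```

```bash
python3 - <<'E'
from h import *
a=read_camera("scene")[150:340,220:390,::-1]
b=read_camera("wrist")[:,:,::-1]
a=cv2.resize(a,None,fx=2,fy=2)
o=np.zeros((384,340+450,3),np.uint8);o[:380,:340]=a;b=cv2.resize(b,(450,338));o[:338,340:]=b
cv2.imwrite("pics/e.png",o)
E
```

```text
(no output)
```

View pics/e.png

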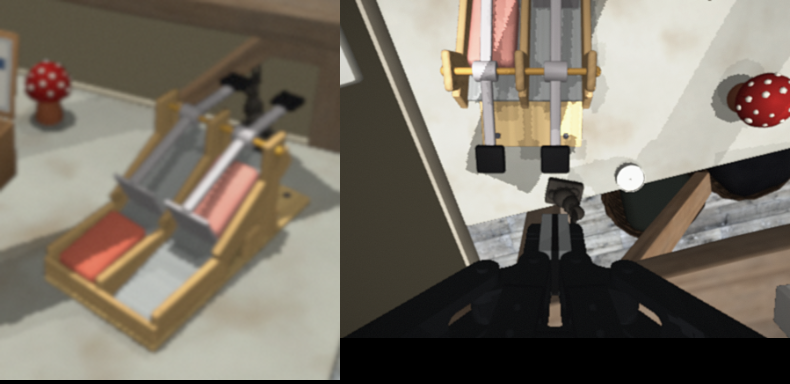

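Both gates are shut and both pads are up. The coral bar is at the lip (scene crop ~(102,247)), the pink bar is still held, and the hare and tealight haven't moved.

```bash
python3 -c "from station import robot; print(robot.hand_in())"
```

```text
the job is handed in; nothing more can be done
None
```

The job is done and handed in: the coral bar is at the tray lip, its gate closed again after a slow release of the pad, the pink bar is still behind its gate, and the arm is clear, with the hare, tealight and toadstool where they stood (the mug was not in the last pictures).

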